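# Stand the rinsed soil-lab containers in their drip trays

## Task

The rinsed containers have to drain: stand each of the four (small beaker, large beaker, square bottle, oblong slide box) upright in the drip tray of its own shape and size, flat on the tray's floor inside the rim. Keep them upright all the way and leave the porcelain dish where it is.

Things in the scene. Friction and masses are not known exactly. Their poses are not given: they have to be found in the camera images.
- small_beaker: Small white plastic beaker, loose: an open straight-sided cup 44 mm in outer diameter, 70 mm high, wall 3 mm, about 40 g, with short dark ticks up one side. Stands upright. Origin: centre of its underside, z up along its axis.
- large_beaker: Large white plastic beaker, loose: an open straight-sided cup 64 mm in outer diameter, 85 mm high, wall 3 mm, about 80 g, with short dark ticks up one side. Stands upright. Origin: centre of its underside, z up along its axis.
- square_bottle: Square white plastic bottle, loose, closed: body 48 x 48 mm and 68 mm high with flat sides square to its x and y, above it a round white screw cap 28 mm in diameter, top at 90 mm; about 140 g. Stands upright. Origin: centre of its underside, z up.
- slide_box: White oblong box for microscope slides, loose, closed: 84 mm long (its x) x 34 mm wide (its y) x 60 mm high, with a dark seam round it and a small clasp; about 110 g. Stands upright. Origin: centre of its underside, z up.
- small_round_tray: Small round drip tray, the one for the small beaker: recess 62 mm in diameter, 70 mm over the rim. Fixed to the bench, yellow plastic, all four trays alike in colour. Floor 4 mm thick, rim 4 mm wide rising to 12 mm above the bench (8 mm above the tray floor). Origin: centre of its underside, z up.
- large_round_tray: Large round drip tray, the one for the large beaker: recess 82 mm in diameter, 90 mm over the rim. Fixed to the bench, yellow plastic, all four trays alike in colour. Floor 4 mm thick, rim 4 mm wide rising to 12 mm above the bench (8 mm above the tray floor). Origin: centre of its underside, z up.
- square_tray: Square drip tray, the one for the square bottle: recess 66 x 66 mm, 74 x 74 mm over the rim, sides square to its x and y. Fixed to the bench, yellow plastic, all four trays alike in colour. Floor 4 mm thick, rim 4 mm wide rising to 12 mm above the bench (8 mm above the tray floor). Origin: centre of its underside, z up.
- oblong_tray: Oblong drip tray, the one for the slide box: recess 102 mm (its x) x 52 mm (its y), 110 x 60 mm over the rim. Fixed to the bench, yellow plastic, all four trays alike in colour. Floor 4 mm thick, rim 4 mm wide rising to 12 mm above the bench (8 mm above the tray floor). Origin: centre of its underside, z up.
- porcelain_dish: Bystander: shallow round white porcelain bowl, loose, 72 mm across the rim, 28 mm high, standing in the middle among the containers and trays. Origin: centre of its underside.

How it is judged:
By the outcome, as a careful person would: the job done as asked, in the order asked, and still so for the second after the job is handed in, with the robot touching nothing.
It also fails if it takes over 104 s, if anything falls off the work surface, if the arm or the gripper's body presses on something with over 40 N, if the wrist force passes 120 N, or if a joint passes its speed limit or range.

## Robot

A 6-joint arm with a two-finger parallel gripper is mounted at the origin on the work surface. World frame = base frame: x ahead of the robot, y to its left, z up, the work surface at z = 0. Lengths are in m, angles in degrees, forces in N, time in s.
With the tool pointing down it reaches from about 0.4 to 0.825 m from the base axis. Payload 7 kg.
Tool frame: the origin (TCP) lies midway between the tips of the shut fingers; the grasp point (between the pads) lies 19 mm behind it; z points along the fingers, y is the line along which they close (so a half turn about z gives the same grasp; the last joint's range is limited). The gripper opens to 88 mm and grips with 3 to 60 N. Pads are 19 mm wide; open, the fingers measure 130 mm over their backs; the gripper's body (78 mm by 193 mm) begins 47 mm behind the grasp point.
Start: joints at [-52.592, 20.546, 0.682, 0, -70.136, -16.507], TCP at [0.241, -0.631, 0.227] pointing down, gripper open.
Joint ranges: [-176.03, 176.03], [-82.01, 121.73], [-58.28, 71.71], [-173.87, 95.51], [-174.79, -0.11], [-173.66, 173.66]. Speed limits (degrees/s): [136.94, 136.94, 172.46, 180, 180, 180].

## Interface

Orientations are given as [roll, pitch, yaw] about the fixed x, y, z axes, in that order (R = Rz(yaw) Ry(pitch) Rx(roll)).
In Python, from plant import r, eyes, workorder gives the robot as it stands.
- The arm moves only by the tool step_arm, never from a script. Its argument "plan" is a list of rows, each a list of 5 numbers: the shift along the tool's x, y, z each as a share of 25 cm, from -1 to 1, then the turn about the tool's z as a share of 60 degrees, from -1 to 1, then the finger opening in mm, from 0 to 87.6. In form: [[x, y, z, turn, jaw], ...]. A call has 1 to 12 rows; each row is the pose to reach, as a shift and turn from the pose commanded when the call began, along the tool's axes at that moment; what a row does not reach only later rows make up. A row lasts 1/12 s, in which the tool goes at most 41.7 mm and 7.16 degrees, less where a joint would pass 70% of its speed; a pose out of reach is approached as far as the arm can. A call with a number of a shift or a turn outside -1 to 1 is refused whole. A call with a gripper value outside its range is refused whole. The fingers move at their own pace and stop on an object; "newtons" is the grip in N (left out, the last holds). Time passes only in rows, so rows that repeat a pose let the fingers close. It gives the time, the measured TCP pose, the force, the opening and the grip force at its end, in the units of the state.
- r.get_state(): the state, without advancing time (a new reading comes with each control period).
- eyes.capture(name): name is "scene" or "top" or "wrist"; returns the picture (420x560x3 uint8, red, green, blue); there is no depth.
- eyes.camera_model(name): a dict with "fov_y" (degrees; the focal length in pixels is half the picture's height over the tangent of half this angle, whatever the lens; pixels are square), "cx", "cy" (the principal point, pixels), "k1" (the pictures are not rectified: a ray, as slopes to the right and down, at radius r is drawn at 1 + k1 r^2 times it, then the intrinsics apply), "world_to_cam" (4x4, takes a point from world to camera coordinates); the wrist camera has in their place "hand_eye" (4x4, takes a point from camera to tool coordinates, whose origin is the TCP and whose axes are the flange's). Camera axes: x right, y up, looking along -z (the intrinsics and any distortion apply to the point x, -y, -z); pixel columns grow to the right and rows downward; lengths in m; the calibration is good to about 2 mm. A picture is of the moment at which its call begins: read the wrist's pose just before it. camera_model takes no time and is no camera call.
- workorder.close_job(): hands the job in; it is judged then, once.
The state is a dict: "time_s": time; "joints": joint angles; "qd": joint speeds; "joint_torque": joint torques, N m; "tcp_pos": TCP position; "eef_rot": TCP orientation; "contact_force": force on the tool from outside, world axes, zero at the start; "moment": the same for the moment, N m; "gripper_width": finger opening in m; "gripper_force": force on a finger pad.
Only numpy, scipy, OpenCV 4.12 (cv2) and the standard library are available. Lean on these libraries where they do the work, as an engineer would, in place of code of your own. Each camera call takes 0.05 s, during which the arm holds its last target. There are 200 camera calls.

## Working session

There is one attempt and no reset: what is moved stays moved. The work goes in short steps, Python scripts to look and compute and a tool call to move; the robot and the scene stay as the last step left them, time stands still between calls to the robot, and variables do not carry over. Pictures are saved under pics/ and viewed, at most 14 in all, crops included, and the job is handed in when it is done.

Besides the shell and the picture viewer there is one more tool, called after "Emit:" by a JSON object that holds its "fn" and its "kwargs", one argument or row to a line. step_arm: Moves the arm, as the interface text tells. Its arguments: {"type":"object","properties":{"plan":{"type":"array"},"newtons":{"type":"number"}},"required":["plan"]}

```bash
ls; mkdir -p pics; python3 - <<'E'
from plant import r,eyes,workorder
import cv2
s=r.get_state();print({k:s[k] for k in('time_s','tcp_pos','eef_rot','gripper_width')})
for n in('top','scene','wrist'):
    m=eyes.camera_model(n);print(n,m)
    cv2.imwrite(f'pics/{n}0.png',eyes.capture(n)[:,:,::-1])
E
```

```text
pics
{'time_s': 0.0, 'tcp_pos': array([ 0.24060253, -0.63013024,  0.22563155]), 'eef_rot': array([ 1.79904753e+02, -7.55642082e-03, -1.59106333e+02]), 'gripper_width': 0.08804191918734522}
top {'fov_y': 45.32064519935358, 'cx': 281.56746199489095, 'cy': 215.30300420794822, 'k1': -0.09905646802490485, 'world_to_cam': array([[ 0.00820534, -0.99996226,  0.00285453,  0.0050803 ],
       [ 0.99687439,  0.00840425,  0.07855458, -0.51777169],
       [-0.07857561,  0.00220104,  0.99690573, -1.08108194],
       [ 0.        ,  0.        ,  0.        ,  1.        ]])}
scene {'fov_y': 47.836176633041454, 'cx': 291.685994124428, 'cy': 214.01873096087473, 'k1': -0.012027733201925418, 'world_to_cam': array([[-0.44982903,  0.89309461, -0.00598839,  0.22990252],
       [-0.68849983, -0.3424934 ,  0.6392701 ,  0.33788934],
       [ 0.5688777 ,  0.29168525,  0.76895896, -1.35917398],
       [ 0.        ,  0.        ,  0.        ,  1.        ]])}
wrist {'fov_y': 65.6827167419695, 'cx': 276.51247457120013, 'cy': 210.6174989645828, 'k1': 3.427888676958096e-05, 'hand_eye': array([[ 3.18522973e-05,  9.56442894e-01,  2.91919491e-01,
         8.01108251e-02],
       [ 9.99999992e-01, -6.67478753e-05,  1.09578959e-04,
        -5.08835585e-05],
       [ 1.24291023e-04,  2.91919485e-01, -9.56442888e-01,
        -1.58251758e-01],
       [ 0.00000000e+00,  0.00000000e+00,  0.00000000e+00,
         1.00000000e+00]])}
```

View pics/top0.png

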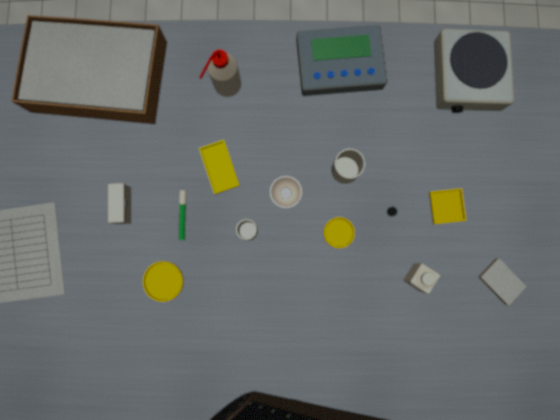

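View pics/scene0.png

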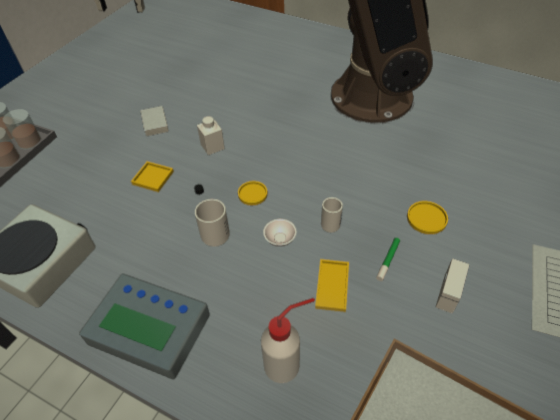

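The top view shows the trays at (219,166) oblong, (339,232) small round, (163,281) large round and (448,206) square. The containers are at (246,230) small beaker, (349,165) large beaker, (425,278) bottle and (117,203) slide box, with the dish at (286,192). The scene view agrees. The flat white item at (503,281) and the black cap are bystanders. Next I fit the model silhouettes.

```bash
cat > h.py <<'E'
import numpy as np, cv2
from scipy.optimize import minimize
from plant import r,eyes
def K(m): f=210/np.tan(np.radians(m['fov_y']/2)); return f,m['cx'],m['cy'],m['k1']
def proj(P,m,W=None):
    W=m['world_to_cam'] if W is None else W
    p=P@W[:3,:3].T+W[:3,3]; s=np.c_[p[:,0],-p[:,1]]/-p[:,2:3]
    f,cx,cy,k=K(m); s=s*(1+k*(s**2).sum(1,keepdims=True)); return s*f+[cx,cy]
a=np.linspace(0,2*np.pi,60)
def circ(d,z): return np.c_[d/2*np.cos(a),d/2*np.sin(a),0*a+z]
def box(l,w,z): return np.array([[i*l/2,j*w/2,z] for i,j in((1,1),(1,-1),(-1,-1),(-1,1))])
M={'small_beaker':np.r_[circ(.044,0),circ(.044,.07)],'large_beaker':np.r_[circ(.064,0),circ(.064,.085)],
'square_bottle':np.r_[box(.048,.048,0),box(.048,.048,.068),circ(.028,.09)],'slide_box':np.r_[box(.084,.034,0),box(.084,.034,.06)],
'small_round_tray':np.r_[circ(.07,0),circ(.07,.012)],'large_round_tray':np.r_[circ(.09,0),circ(.09,.012)],
'square_tray':np.r_[box(.074,.074,0),box(.074,.074,.012)],'oblong_tray':np.r_[box(.11,.06,0),box(.11,.06,.012)],
'porcelain_dish':np.r_[circ(.04,0),circ(.072,.028)]}
def place(P,q):
    c,s=np.cos(q[2]),np.sin(q[2]); return P@np.array([[c,s,0],[-s,c,0],[0,0,1]])+[q[0],q[1],0]
def sil(P,q,m,W=None):
    h=cv2.convexHull(proj(place(P,q),m,W).astype(np.float32)); S=np.zeros((420,560),np.uint8)
    cv2.fillPoly(S,[np.round(h*16).astype(np.int32)],255,shift=4,lineType=cv2.LINE_AA); return S/255.
def ground(uv,m,z,W=None):
    W=m['world_to_cam'] if W is None else W
    from scipy.optimize import fsolve
    return fsolve(lambda x:(proj(np.array([[x[0],x[1],z]]),m,W)-uv)[0],[.5,0])
def fit(n,mask,m,q0,W=None):
    best=None
    for y in (np.radians([0,30,60,90,120,150]) if 'beaker' not in n and 'round' not in n and 'dish' not in n else [0]):
        o=minimize(lambda q:np.abs(sil(M[n],q*[1,1,5],m,W)-mask).sum(),[q0[0],q0[1],y/5],method='Nelder-Mead',
          options=dict(initial_simplex=[[q0[0],q0[1],y/5],[q0[0]+.015,q0[1],y/5],[q0[0],q0[1]+.015,y/5],[q0[0],q0[1],y/5+.06]],xatol=1e-4,fatol=.1))
        if best is None or o.fun<best.fun: best=o
    return best.x*[1,1,5],best.fun/mask.sum()
E
cat > a.py <<'E'
from h import *
im=cv2.cvtColor(cv2.imread('pics/top0.png'),cv2.COLOR_BGR2RGB).astype(int); m=eyes.camera_model('top')
R,G,B=im[...,0],im[...,1],im[...,2]
yel=(R-B>50)&(G-B>40)
wh=(R-B>-4)&~yel&(R>60)
cv2.imwrite('pics/mask0.png',np.hstack([(wh*255)[100:320,70:560]]).astype(np.uint8))
for n,uv in dict(small_beaker=(246,230),large_beaker=(349,165),square_bottle=(425,278),slide_box=(117,203),porcelain_dish=(286,192),
  small_round_tray=(339,232),large_round_tray=(163,281),square_tray=(448,206),oblong_tray=(219,166)).items():
    k=(yel if 'tray' in n else wh).astype(np.uint8)
    Z=np.zeros_like(k);cv2.circle(Z,uv,34,1,-1);k=k*Z
    l,lab,st,_=cv2.connectedComponentsWithStats(k);k=(lab==1+st[1:,4].argmax()).astype(np.uint8)
    c,_=cv2.findContours(k,0,2);k=cv2.drawContours(0*k,c,-1,1,-1)
    q,e=fit(n,k.astype(float),m,ground(uv,m,M[n][:,2].max()/2))
    print(n,q[:2].round(4),np.degrees(q[2]).round(1),'mismatch',e.round(3),'reach',np.hypot(*q[:2]).round(3))
E
python3 a.py
```

```text
small_beaker [0.4845 0.0844] 23.2 mismatch 0.075 reach 0.492
large_beaker [ 0.6239 -0.1317] 7.1 mismatch 0.056 reach 0.638
square_bottle [ 0.3849 -0.2932] -32.4 mismatch 0.064 reach 0.484
slide_box [0.5406 0.3661] 2.2 mismatch 0.084 reach 0.653
porcelain_dish [0.5693 0.0008] 5.6 mismatch 0.059 reach 0.569
small_round_tray [ 0.482  -0.1174] 0.5 mismatch 0.09 reach 0.496
large_round_tray [0.371  0.2717] 7.6 mismatch 0.083 reach 0.46
square_tray [ 0.5431 -0.364 ] 7.4 mismatch 0.079 reach 0.654
oblong_tray [0.6277 0.1512] 200.2 mismatch 0.066 reach 0.646
```

View pics/mask0.png

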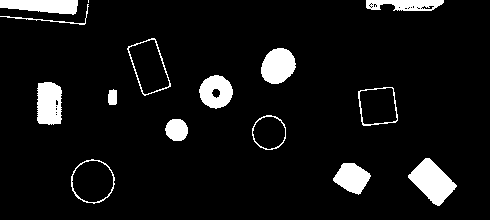

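Every fit agrees with the given sizes and reach, so the mask is good. This helper turns a target into tool-axis shares.

```bash
cat > go.py <<'E'
import sys,numpy as np
from plant import r
# args: x y z yaw [x y z yaw ...] chained from measured pose; prints tool shares per leg
s=r.get_state();p=np.array(s['tcp_pos']);y=s['eef_rot'][2]
v=list(map(float,sys.argv[1:]))
print('t',round(s['time_s'],1),p.round(4),'yaw',round(y,1),'w',round(s['gripper_width'],4))
for i in range(0,len(v),4):
    g=np.array(v[i:i+3]);a=np.radians(y);d=g-p
    sh=np.array([d[0]*np.cos(a)+d[1]*np.sin(a),d[0]*np.sin(a)-d[1]*np.cos(a),-d[2]])/.25
    t=-((v[i+3]-y+180)%360-180)
    print('shares',sh.round(3),'turn',round(t/60,3),'dist mm',round(1000*np.linalg.norm(d)));p=g;y=v[i+3]
E
python3 go.py .32 -.39 .22 -130 .41 -.14 .22 -100 .4845 .0844 .20 -80 .4845 .0844 .048 -80
```

```text
t 0.1 [ 0.2406 -0.6302  0.2258] yaw -159.1 w 0.0879
shares [-0.639  0.785  0.023] turn -0.485 dist mm 253
shares [-0.997  0.367 -0.   ] turn -0.5 dist mm 266
shares [-0.936 -0.138  0.08 ] turn -0.333 dist mm 237
shares [ 0.    -0.     0.608] turn -0.0 dist mm 152
```

Emit:
{"fn": "step_arm", "kwargs": {
  "plan": [
    [-0.1,0.12,0,-0.08,87],
    [-0.2,0.24,0,-0.16,87],
    [-0.3,0.37,0,-0.24,87],
    [-0.4,0.5,0,-0.32,87],
    [-0.5,0.62,0,-0.4,87],
    [-0.64,0.785,0.02,-0.485,87],
    [-0.64,0.785,0.02,-0.485,87],
    [-0.64,0.785,0.02,-0.485,87]
  ]
}}

```text
time_s: 0.82
tcp_pos: [0.3208, -0.3874, 0.2217]
eef_rot: [-180.0, 0.0, -129.8]
contact_force: [0.7, 0.5, 0.3]
gripper_width: 0.0872
gripper_force: 0.0
```

Emit:
{"fn": "step_arm", "kwargs": {
  "plan": [
    [-0.14,0.05,0,-0.08,87],
    [-0.29,0.11,0,-0.17,87],
    [-0.43,0.16,0,-0.25,87],
    [-0.57,0.21,0,-0.33,87],
    [-0.72,0.27,0,-0.42,87],
    [-0.86,0.32,0,-0.46,87],
    [-0.997,0.367,0,-0.5,87],
    [-0.997,0.367,0,-0.5,87]
  ]
}}

```text
time_s: 1.48
tcp_pos: [0.4124, -0.1365, 0.222]
eef_rot: [-179.9, 0.0, -99.6]
contact_force: [1.1, -0.3, 0.1]
gripper_width: 0.0871
gripper_force: 0.0
```

Emit:
{"fn": "step_arm", "kwargs": {
  "plan": [
    [-0.14,-0.02,0,-0.07,87],
    [-0.29,-0.04,0,-0.14,87],
    [-0.43,-0.06,0,-0.2,87],
    [-0.57,-0.08,0,-0.27,87],
    [-0.72,-0.1,0,-0.33,87],
    [-0.86,-0.12,0,-0.33,87],
    [-0.936,-0.138,0,-0.333,87],
    [-0.936,-0.138,0,-0.333,87],
    [-0.936,-0.138,0,-0.333,87]
  ]
}}

```text
time_s: 2.23
tcp_pos: [0.4851, 0.0846, 0.221]
eef_rot: [179.9, -0.0, -80.0]
contact_force: [-0.0, 0.6, -0.2]
gripper_width: 0.0868
gripper_force: 0.0
```

```bash
cat > wv.py <<'E'
import sys
from h import *
from scipy.spatial.transform import Rotation as Ro
# wrist view with silhouettes of the named models drawn: name x y z0 yaw
m=eyes.camera_model('wrist')
s=r.get_state();im=np.ascontiguousarray(eyes.capture('wrist')[:,:,::-1])
T=np.eye(4);T[:3,:3]=Ro.from_euler('xyz',s['eef_rot'],degrees=True).as_matrix();T[:3,3]=s['tcp_pos']
W=np.linalg.inv(T@m['hand_eye'])
v=sys.argv[2:]
for i in range(0,len(v),5):
    n=v[i];x,y,z,w=map(float,v[i+1:i+5])
    h=cv2.convexHull(proj(place(M[n],[x,y,np.radians(w)])+[0,0,z],m,W).astype(np.float32))
    cv2.polylines(im,[np.round(h).astype(int)],True,(0,0,255),1)
cv2.imwrite(f'pics/{sys.argv[1]}.png',im)
E
python3 wv.py w1 small_beaker .4845 .0844 0 0 porcelain_dish .5693 .0008 0 0 oblong_tray .6277 .1512 0 20.2
python3 go.py .4845 .0844 .034 -80
```

```text
t 2.3 [0.4847 0.0838 0.2211] yaw -80.0 w 0.087
shares [-0.002  0.     0.748] turn -0.0 dist mm 187
```

View pics/w1.png

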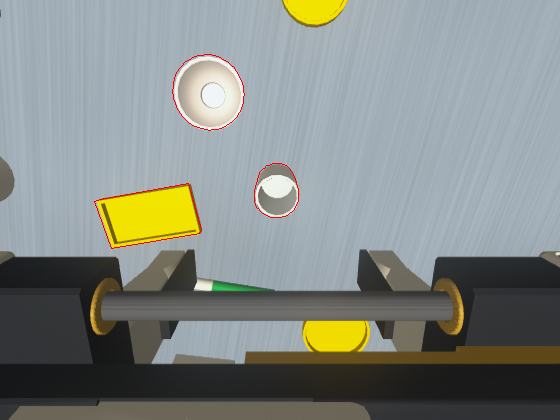

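The wrist view puts all three outlines on their objects (beaker at (276,190), dish at (208,92), oblong tray at (148,215)) within about 1 px. I'll descend and grip.

Emit:
{"fn": "step_arm", "kwargs": {
  "plan": [
    [0,0,0.1,0,87],
    [0,0,0.22,0,87],
    [0,0,0.34,0,87],
    [0,0,0.46,0,87],
    [0,0,0.56,0,87],
    [0,0,0.64,0,87],
    [0,0,0.7,0,87],
    [0,0,0.748,0,87],
    [0,0,0.748,0,60],
    [0,0,0.748,0,50],
    [0,0,0.748,0,42],
    [0,0,0.748,0,36]
  ],
  "newtons": 12
}}

```text
time_s: 3.28
tcp_pos: [0.4854, 0.0842, 0.0356]
eef_rot: [-179.9, 0.0, -80.0]
contact_force: [0.3, 0.2, -0.2]
gripper_width: 0.0657
gripper_force: 0.0
```

Emit:
{"fn": "step_arm", "kwargs": {
  "plan": [
    [0,0,0,0,36],
    [0,0,0,0,36],
    [0,0,0,0,36],
    [0,0,0,0,36],
    [0,0,-0.02,0,36],
    [0,0,-0.06,0,36],
    [0,0,-0.12,0,36],
    [0,0,-0.2,0,36],
    [0,0,-0.3,0,36],
    [0,0,-0.38,0,36],
    [0,0,-0.42,0,36],
    [0,0,-0.44,0,36]
  ]
}}

```text
time_s: 4.28
tcp_pos: [0.4854, 0.0846, 0.1463]
eef_rot: [-179.8, 0.1, -80.0]
contact_force: [-0.4, 0.4, -0.2]
gripper_width: 0.0436
gripper_force: 12.0
```

```bash
python3 go.py .482 -.1174 .144 -103 .482 -.1174 .0385 -103
```

```text
t 4.3 [0.4854 0.0846 0.1463] yaw -80.0 w 0.0436
shares [0.794 0.154 0.009] turn 0.383 dist mm 202
shares [-0.     0.     0.422] turn -0.0 dist mm 105
```

Emit:
{"fn": "step_arm", "kwargs": {
  "plan": [
    [0.03,0.006,0,0.02,36],
    [0.1,0.02,0,0.06,36],
    [0.19,0.037,0,0.1,36],
    [0.29,0.056,0,0.15,36],
    [0.4,0.078,0,0.2,36],
    [0.51,0.099,0,0.25,36],
    [0.61,0.118,0,0.3,36],
    [0.7,0.136,0,0.34,36],
    [0.76,0.147,0,0.37,36],
    [0.794,0.154,0,0.383,36],
    [0.794,0.154,0,0.383,36],
    [0.794,0.154,0,0.383,36]
  ]
}}

```text
time_s: 5.28
tcp_pos: [0.4806, -0.1183, 0.1436]
eef_rot: [179.9, -0.0, -103.1]
contact_force: [-0.2, -0.5, -0.9]
gripper_width: 0.0445
gripper_force: 12.0
```

Emit:
{"fn": "step_arm", "kwargs": {
  "plan": [
    [0,0,0.03,0,36],
    [0,0,0.09,0,36],
    [0,0,0.17,0,36],
    [0,0,0.25,0,36],
    [0,0,0.31,0,36],
    [0,0,0.36,0,36],
    [0,0,0.39,0,36],
    [0,0,0.41,0,36],
    [0,0,0.418,0,36],
    [0,0,0.418,0,36]
  ]
}}

```text
time_s: 6.12
tcp_pos: [0.4813, -0.1176, 0.0399]
eef_rot: [180.0, -0.0, -103.0]
contact_force: [-0.2, 0.3, -0.5]
gripper_width: 0.0438
gripper_force: 12.0
```

```bash
python3 go.py .482 -.1174 .0395 -103
```

```text
t 6.1 [ 0.4813 -0.1176  0.0399] yaw -103.0 w 0.0438
shares [-0.002 -0.002  0.002] turn 0.001 dist mm 1
```

Emit:
{"fn": "step_arm", "kwargs": {
  "plan": [
    [0,0,0.003,0,36],
    [0,0,0.003,0,36],
    [0,0,0.003,0,60],
    [0,0,0.003,0,87],
    [0,0,0.003,0,87],
    [0,0,0.003,0,87],
    [0,0,0.003,0,87],
    [0,0,0.003,0,87],
    [0,0,-0.1,0,87],
    [0,0,-0.26,0,87],
    [0,0,-0.42,0,87],
    [0,0,-0.5,0,87]
  ]
}}

```text
time_s: 7.12
tcp_pos: [0.483, -0.1181, 0.1697]
eef_rot: [-179.7, 0.0, -103.0]
contact_force: [1.0, -0.0, -0.7]
gripper_width: 0.0872
gripper_force: 0.0
```

```bash
python3 go.py .6239 -.1317 .17 -103 .6239 -.1317 .045 -103
```

```text
t 7.1 [ 0.483  -0.1181  0.1697] yaw -103.0 w 0.0872
shares [-0.074 -0.561 -0.001] turn 0.001 dist mm 142
shares [-0.   0.   0.5] turn -0.0 dist mm 125
```

Emit:
{"fn": "step_arm", "kwargs": {
  "plan": [
    [-0.01,-0.1,0,0,87],
    [-0.03,-0.25,0,0,87],
    [-0.05,-0.4,0,0,87],
    [-0.074,-0.52,0,0,87],
    [-0.074,-0.561,0,0,87],
    [-0.074,-0.561,0,0,87],
    [-0.074,-0.561,0,0,87]
  ]
}}

```text
time_s: 7.7
tcp_pos: [0.6214, -0.1315, 0.164]
eef_rot: [179.9, -0.0, -103.0]
contact_force: [-1.1, -0.4, -0.4]
gripper_width: 0.087
gripper_force: 0.0
```

```bash
python3 wv.py w2 large_beaker .6239 -.1317 0 0 small_beaker .482 -.1174 .004 0 small_round_tray .482 -.1174 0 0; python3 go.py .6239 -.1317 .045 -103
```

```text
t 7.8 [ 0.6209 -0.1314  0.1645] yaw -103.0 w 0.087
shares [-0.002 -0.012  0.478] turn -0.0 dist mm 119
```

View pics/w2.png

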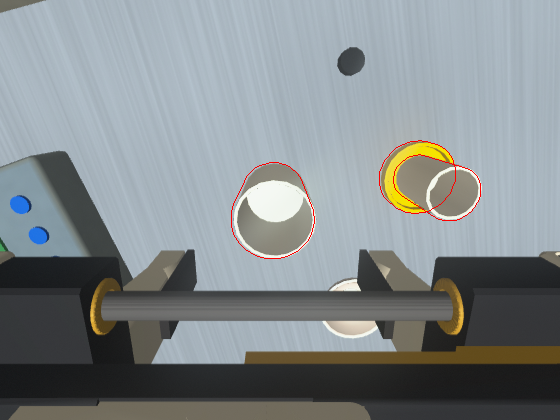

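The large beaker at (273,215) fits its outline. The small beaker stands in its tray, with its rim at (454,193) as predicted. I'll grip the large beaker.

Emit:
{"fn": "step_arm", "kwargs": {
  "plan": [
    [0,-0.01,0.08,0,87],
    [0,-0.012,0.18,0,87],
    [0,-0.012,0.28,0,87],
    [0,-0.012,0.37,0,87],
    [0,-0.012,0.44,0,87],
    [0,-0.012,0.478,0,87],
    [0,-0.012,0.478,0,75],
    [0,-0.012,0.478,0,68],
    [0,-0.012,0.478,0,62],
    [0,-0.012,0.478,0,56],
    [0,-0.012,0.478,0,56],
    [0,-0.012,0.478,0,56]
  ],
  "newtons": 15
}}

```text
time_s: 8.75
tcp_pos: [0.6257, -0.1321, 0.0471]
eef_rot: [-179.9, 0.0, -103.0]
contact_force: [-2.6, 1.3, 6.3]
gripper_width: 0.0625
gripper_force: 14.9
```

Emit:
{"fn": "step_arm", "kwargs": {
  "plan": [
    [0,0,0,0,56],
    [0,0,-0.02,0,56],
    [0,0,-0.06,0,56],
    [0,0,-0.12,0,56],
    [0,0,-0.2,0,56],
    [0,0,-0.3,0,56],
    [0,0,-0.38,0,56],
    [0,0,-0.44,0,56],
    [0,0,-0.48,0,56],
    [0,0,-0.5,0,56]
  ]
}}

```text
time_s: 9.58
tcp_pos: [0.6257, -0.1322, 0.1729]
eef_rot: [-179.8, 0.0, -103.0]
contact_force: [0.9, 0.2, -2.0]
gripper_width: 0.0627
gripper_force: 15.0
```

```bash
python3 go.py .51 .07 .172 -80 .371 .2717 .172 -54 .371 .2717 .05 -54
```

```text
t 9.6 [ 0.6257 -0.1322  0.1729] yaw -103.0 w 0.0627
shares [-0.684  0.633  0.003] turn -0.383 dist mm 233
shares [-0.891  0.407 -0.   ] turn -0.433 dist mm 245
shares [ 0.    -0.     0.488] turn -0.0 dist mm 122
```

Emit:
{"fn": "step_arm", "kwargs": {
  "plan": [
    [-0.02,0.02,0,-0.02,56],
    [-0.07,0.065,0,-0.06,56],
    [-0.15,0.14,0,-0.1,56],
    [-0.24,0.22,0,-0.15,56],
    [-0.33,0.305,0,-0.2,56],
    [-0.42,0.39,0,-0.25,56],
    [-0.51,0.47,0,-0.3,56],
    [-0.59,0.545,0,-0.34,56],
    [-0.64,0.59,0,-0.37,56],
    [-0.684,0.633,0,-0.383,56]
  ]
}}

```text
time_s: 10.42
tcp_pos: [0.5074, 0.0713, 0.1695]
eef_rot: [179.9, -0.0, -79.8]
contact_force: [0.3, -0.3, -0.2]
gripper_width: 0.0623
gripper_force: 15.0
```

Emit:
{"fn": "step_arm", "kwargs": {
  "plan": [
    [-0.04,0.02,0,-0.02,56],
    [-0.11,0.05,0,-0.06,56],
    [-0.2,0.09,0,-0.1,56],
    [-0.3,0.137,0,-0.15,56],
    [-0.42,0.192,0,-0.2,56],
    [-0.54,0.247,0,-0.26,56],
    [-0.65,0.297,0,-0.32,56],
    [-0.75,0.343,0,-0.37,56],
    [-0.82,0.375,0,-0.41,56],
    [-0.87,0.397,0,-0.43,56],
    [-0.891,0.407,0,-0.433,56],
    [-0.891,0.407,0,-0.433,56]
  ]
}}

```text
time_s: 11.42
tcp_pos: [0.3696, 0.2722, 0.17]
eef_rot: [180.0, -0.0, -53.9]
contact_force: [0.9, -0.4, -1.2]
gripper_width: 0.0623
gripper_force: 15.0
```

```bash
python3 wv.py w3 large_round_tray .371 .2717 0 0 slide_box .5406 .3661 0 2.2; python3 go.py .371 .2717 .051 -54
```

```text
t 11.5 [0.37   0.2716 0.1701] yaw -54.0 w 0.0626
shares [ 0.002 -0.003  0.476] turn 0.0 dist mm 119
```

View pics/w3.png

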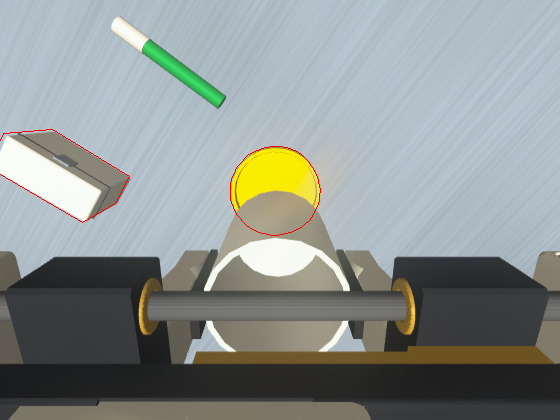

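The beaker hangs upright above its tray at (275,190), and the tray and slide box outlines fit. I'll lower it.

Emit:
{"fn": "step_arm", "kwargs": {
  "plan": [
    [0,0,0.03,0,56],
    [0,0,0.09,0,56],
    [0,0,0.17,0,56],
    [0,0,0.25,0,56],
    [0,0,0.33,0,56],
    [0,0,0.39,0,56],
    [0,0,0.43,0,56],
    [0,0,0.45,0,56],
    [0,0,0.465,0,56],
    [0,0,0.472,0,56],
    [0,0,0.472,0,56]
  ]
}}

```text
time_s: 12.38
tcp_pos: [0.3707, 0.2716, 0.0526]
eef_rot: [-180.0, -0.0, -54.1]
contact_force: [0.7, 0.1, -0.3]
gripper_width: 0.0625
gripper_force: 15.0
```

Emit:
{"fn": "step_arm", "kwargs": {
  "plan": [
    [0,0,0.004,0,56],
    [0,0,0.006,0,56],
    [0,0,0.006,0,56]
  ]
}}

```text
time_s: 12.63
tcp_pos: [0.3706, 0.272, 0.0514]
eef_rot: [-180.0, 0.0, -54.0]
contact_force: [0.2, 0.4, -2.0]
gripper_width: 0.0627
gripper_force: 15.0
```

Emit:
{"fn": "step_arm", "kwargs": {
  "plan": [
    [0,0,0.003,0,56],
    [0,0,0.005,0,56],
    [0,0,0.005,0,56]
  ]
}}

```text
time_s: 12.88
tcp_pos: [0.3706, 0.2721, 0.051]
eef_rot: [-180.0, 0.0, -54.0]
contact_force: [-5.0, -1.5, 13.1]
gripper_width: 0.0622
gripper_force: 15.0
```

The beaker is on the floor, so I release and rise.

Emit:
{"fn": "step_arm", "kwargs": {
  "plan": [
    [0,0,0,0,60],
    [0,0,0,0,70],
    [0,0,0,0,80],
    [0,0,0,0,87],
    [0,0,0,0,87],
    [0,0,0,0,87],
    [0,0,0,0,87],
    [0,0,-0.1,0,87],
    [0,0,-0.25,0,87],
    [0,0,-0.4,0,87],
    [0,0,-0.55,0,87],
    [0,0,-0.6,0,87]
  ]
}}

```text
time_s: 13.88
tcp_pos: [0.3721, 0.2735, 0.2053]
eef_rot: [-179.6, 0.1, -54.0]
contact_force: [0.6, 1.3, 0.3]
gripper_width: 0.0869
gripper_force: 0.0
```

```bash
python3 go.py .48 .08 .2 -81 .46 -.12 .2 -104 .3849 -.2932 .18 -122.4 .3849 -.2932 .031 -122.4
```

```text
t 13.9 [0.3721 0.2735 0.2053] yaw -54.0 w 0.0869
shares [0.88  0.106 0.021] turn 0.45 dist mm 222
shares [ 0.778  0.204 -0.   ] turn 0.383 dist mm 201
shares [0.745 0.124 0.08 ] turn 0.307 dist mm 190
shares [-0.     0.     0.596] turn -0.0 dist mm 149
```

Emit:
{"fn": "step_arm", "kwargs": {
  "plan": [
    [0.12,0.015,0,0.08,87],
    [0.26,0.03,0,0.16,87],
    [0.4,0.05,0,0.24,87],
    [0.54,0.065,0,0.32,87],
    [0.68,0.08,0,0.4,87],
    [0.8,0.1,0.02,0.45,87],
    [0.88,0.106,0.02,0.45,87]
  ]
}}

```text
time_s: 14.47
tcp_pos: [0.4783, 0.0757, 0.194]
eef_rot: [179.9, -0.0, -81.3]
contact_force: [0.4, -0.5, -1.0]
gripper_width: 0.0872
gripper_force: 0.0
```

Emit:
{"fn": "step_arm", "kwargs": {
  "plan": [
    [0.13,0.035,0,0.08,87],
    [0.26,0.07,0,0.16,87],
    [0.39,0.105,0,0.24,87],
    [0.52,0.14,0,0.3,87],
    [0.65,0.17,0,0.36,87],
    [0.778,0.204,0,0.383,87]
  ]
}}

```text
time_s: 14.97
tcp_pos: [0.4577, -0.1235, 0.1949]
eef_rot: [-180.0, 0.0, -104.2]
contact_force: [1.2, -0.4, -0.9]
gripper_width: 0.0869
gripper_force: 0.0
```

Emit:
{"fn": "step_arm", "kwargs": {
  "plan": [
    [0.13,0.02,0.01,0.06,87],
    [0.26,0.04,0.02,0.12,87],
    [0.39,0.06,0.03,0.18,87],
    [0.52,0.08,0.05,0.24,87],
    [0.65,0.1,0.07,0.3,87],
    [0.745,0.124,0.08,0.307,87],
    [0.745,0.124,0.08,0.307,87],
    [0.745,0.124,0.08,0.307,87]
  ]
}}

```text
time_s: 15.63
tcp_pos: [0.382, -0.296, 0.1744]
eef_rot: [179.9, -0.0, -122.6]
contact_force: [-0.1, -0.7, 0.0]
gripper_width: 0.0872
gripper_force: 0.0
```

```bash
python3 wv.py w4 square_bottle .3849 -.2932 0 -32.4 square_tray .5431 -.364 0 7.4 small_beaker .482 -.1174 .004 0; python3 go.py .3849 -.2932 .031 -122.4
```

```text
t 15.7 [ 0.3826 -0.2954  0.1746] yaw -122.5 w 0.0869
shares [-0.012 -0.003  0.574] turn -0.002 dist mm 144
```

View pics/w4.png

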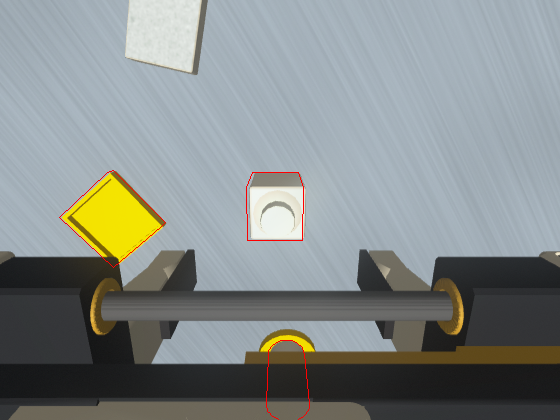

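The bottle at (275,205) and square tray at (112,217) both fit. I'll grip the bottle.

Emit:
{"fn": "step_arm", "kwargs": {
  "plan": [
    [-0.01,0,0.08,0,87],
    [-0.012,-0.003,0.18,0,87],
    [-0.012,-0.003,0.3,0,87],
    [-0.012,-0.003,0.41,0,87],
    [-0.012,-0.003,0.5,0,87],
    [-0.012,-0.003,0.55,0,87],
    [-0.012,-0.003,0.57,0,87],
    [-0.012,-0.003,0.57,0,70],
    [-0.012,-0.003,0.57,0,58],
    [-0.012,-0.003,0.57,0,50],
    [-0.012,-0.003,0.57,0,40],
    [-0.012,-0.003,0.57,0,40]
  ],
  "newtons": 20
}}

```text
time_s: 16.68
tcp_pos: [0.3858, -0.2931, 0.0332]
eef_rot: [-179.9, 0.0, -122.4]
contact_force: [1.0, -0.3, 0.6]
gripper_width: 0.0594
gripper_force: 0.0
```

Emit:
{"fn": "step_arm", "kwargs": {
  "plan": [
    [0,0,0,0,40],
    [0,0,0,0,40],
    [0,0,0,0,40]
  ]
}}

```text
time_s: 16.93
tcp_pos: [0.3852, -0.293, 0.0328]
eef_rot: [-180.0, 0.0, -122.4]
contact_force: [-1.9, 2.0, 5.0]
gripper_width: 0.0476
gripper_force: 20.0
```

Emit:
{"fn": "step_arm", "kwargs": {
  "plan": [
    [0,0,-0.02,0,40],
    [0,0,-0.06,0,40],
    [0,0,-0.12,0,40],
    [0,0,-0.2,0,40],
    [0,0,-0.3,0,40],
    [0,0,-0.38,0,40],
    [0,0,-0.44,0,40],
    [0,0,-0.48,0,40],
    [0,0,-0.5,0,40],
    [0,0,-0.5,0,40]
  ]
}}

```text
time_s: 17.77
tcp_pos: [0.3855, -0.293, 0.158]
eef_rot: [-179.9, 0.0, -122.4]
contact_force: [0.0, 1.2, -1.5]
gripper_width: 0.048
gripper_force: 20.0
```

```bash
python3 go.py .5431 -.364 .158 -82.6 .5431 -.364 .04 -82.6
```

```text
t 17.8 [ 0.3855 -0.293   0.158 ] yaw -122.4 w 0.048
shares [-0.099 -0.684  0.   ] turn -0.664 dist mm 173
shares [ 0.    -0.     0.472] turn -0.0 dist mm 118
```

Emit:
{"fn": "step_arm", "kwargs": {
  "plan": [
    [-0.003,-0.02,0,-0.04,40],
    [-0.01,-0.07,0,-0.1,40],
    [-0.02,-0.14,0,-0.17,40],
    [-0.03,-0.22,0,-0.25,40],
    [-0.045,-0.31,0,-0.33,40],
    [-0.058,-0.4,0,-0.41,40],
    [-0.07,-0.49,0,-0.49,40],
    [-0.082,-0.57,0,-0.56,40],
    [-0.09,-0.63,0,-0.61,40],
    [-0.096,-0.67,0,-0.65,40],
    [-0.099,-0.684,0,-0.664,40],
    [-0.099,-0.684,0,-0.664,40]
  ]
}}

```text
time_s: 18.77
tcp_pos: [0.5425, -0.3637, 0.1552]
eef_rot: [179.9, 0.1, -82.6]
contact_force: [-0.5, -0.8, -1.0]
gripper_width: 0.0478
gripper_force: 20.0
```

Emit:
{"fn": "step_arm", "kwargs": {
  "plan": [
    [0,0,0.03,0,40],
    [0,0,0.09,0,40],
    [0,0,0.17,0,40],
    [0,0,0.25,0,40],
    [0,0,0.32,0,40],
    [0,0,0.37,0,40],
    [0,0,0.4,0,40],
    [0,0,0.42,0,40],
    [0,0,0.43,0,40],
    [0,0,0.43,0,40],
    [0,0,0.43,0,40]
  ]
}}

```text
time_s: 19.68
tcp_pos: [0.5432, -0.364, 0.0506]
eef_rot: [-179.9, -0.0, -82.6]
contact_force: [0.2, -0.7, -0.5]
gripper_width: 0.0477
gripper_force: 20.0
```

```bash
python3 go.py .5431 -.364 .037 -82.6
```

```text
t 19.7 [ 0.5432 -0.364   0.0506] yaw -82.6 w 0.0477
shares [-0.     0.     0.054] turn 0.0 dist mm 14
```

Emit:
{"fn": "step_arm", "kwargs": {
  "plan": [
    [0,0,0.015,0,40],
    [0,0,0.03,0,40],
    [0,0,0.042,0,40],
    [0,0,0.048,0,40],
    [0,0,0.05,0,40],
    [0,0,0.05,0,40]
  ]
}}

```text
time_s: 20.18
tcp_pos: [0.5426, -0.3638, 0.0371]
eef_rot: [180.0, 0.0, -82.6]
contact_force: [-0.4, -0.6, -0.8]
gripper_width: 0.048
gripper_force: 20.0
```

Emit:
{"fn": "step_arm", "kwargs": {
  "plan": [
    [0,0,0.004,0,40],
    [0,0,0.006,0,40],
    [0,0,0.006,0,40]
  ]
}}

```text
time_s: 20.43
tcp_pos: [0.5429, -0.3639, 0.0368]
eef_rot: [-180.0, -0.0, -82.6]
contact_force: [-1.6, 1.2, 4.3]
gripper_width: 0.0478
gripper_force: 20.0
```

Emit:
{"fn": "step_arm", "kwargs": {
  "plan": [
    [0,0,0,0,55],
    [0,0,0,0,65],
    [0,0,0,0,75],
    [0,0,0,0,87],
    [0,0,0,0,87],
    [0,0,0,0,87],
    [0,0,0,0,87],
    [0,0,-0.1,0,87],
    [0,0,-0.25,0,87],
    [0,0,-0.4,0,87],
    [0,0,-0.55,0,87],
    [0,0,-0.6,0,87]
  ]
}}

```text
time_s: 21.43
tcp_pos: [0.545, -0.3652, 0.1925]
eef_rot: [-179.6, -0.3, -82.6]
contact_force: [0.5, -0.4, 0.4]
gripper_width: 0.0872
gripper_force: 0.0
```

```bash
python3 go.py .57 -.12 .19 -54 .57 .12 .19 -26 .5406 .3661 .17 2.2 .5406 .3661 .03 2.2
```

```text
t 21.4 [ 0.545  -0.3652  0.1925] yaw -82.6 w 0.0872
shares [-0.96  -0.226  0.01 ] turn -0.476 dist mm 246
shares [-0.777 -0.564 -0.   ] turn -0.467 dist mm 240
shares [-0.537 -0.833  0.08 ] turn -0.47 dist mm 249
shares [0.   0.   0.56] turn -0.0 dist mm 140
```

Emit:
{"fn": "step_arm", "kwargs": {
  "plan": [
    [-0.13,-0.03,0,-0.08,87],
    [-0.27,-0.06,0,-0.16,87],
    [-0.41,-0.1,0,-0.24,87],
    [-0.55,-0.13,0,-0.32,87],
    [-0.69,-0.16,0,-0.4,87],
    [-0.83,-0.2,0,-0.46,87],
    [-0.96,-0.226,0,-0.476,87]
  ]
}}

```text
time_s: 22.02
tcp_pos: [0.5681, -0.1166, 0.186]
eef_rot: [-180.0, -0.0, -53.8]
contact_force: [0.8, -0.6, 0.1]
gripper_width: 0.0871
gripper_force: 0.0
```

Emit:
{"fn": "step_arm", "kwargs": {
  "plan": [
    [-0.11,-0.08,0,-0.07,87],
    [-0.22,-0.16,0,-0.14,87],
    [-0.33,-0.24,0,-0.21,87],
    [-0.44,-0.32,0,-0.28,87],
    [-0.55,-0.4,0,-0.35,87],
    [-0.66,-0.48,0,-0.42,87],
    [-0.777,-0.564,0,-0.467,87]
  ]
}}

```text
time_s: 22.6
tcp_pos: [0.5676, 0.123, 0.186]
eef_rot: [-180.0, -0.0, -25.8]
contact_force: [1.2, -0.3, 0.0]
gripper_width: 0.0871
gripper_force: 0.0
```

Emit:
{"fn": "step_arm", "kwargs": {
  "plan": [
    [-0.08,-0.12,0.01,-0.07,87],
    [-0.16,-0.24,0.02,-0.14,87],
    [-0.24,-0.36,0.03,-0.21,87],
    [-0.32,-0.48,0.04,-0.28,87],
    [-0.4,-0.6,0.06,-0.35,87],
    [-0.48,-0.72,0.08,-0.42,87],
    [-0.537,-0.833,0.08,-0.47,87],
    [-0.537,-0.833,0.08,-0.47,87],
    [-0.537,-0.833,0.08,-0.47,87]
  ]
}}

```text
time_s: 23.35
tcp_pos: [0.538, 0.3692, 0.1651]
eef_rot: [180.0, 0.0, 2.3]
contact_force: [0.5, -0.4, -0.0]
gripper_width: 0.0871
gripper_force: 0.0
```

```bash
python3 wv.py w5 slide_box .5406 .3661 0 2.2 large_round_tray .371 .2717 0 0 large_beaker .371 .2717 .004 0 oblong_tray .6277 .1512 0 20.2; python3 go.py .5406 .3661 .03 2.2
```

```text
t 23.4 [0.5382 0.368  0.1653] yaw 2.2 w 0.0867
shares [0.009 0.008 0.541] turn 0.0 dist mm 135
```

View pics/w5.png

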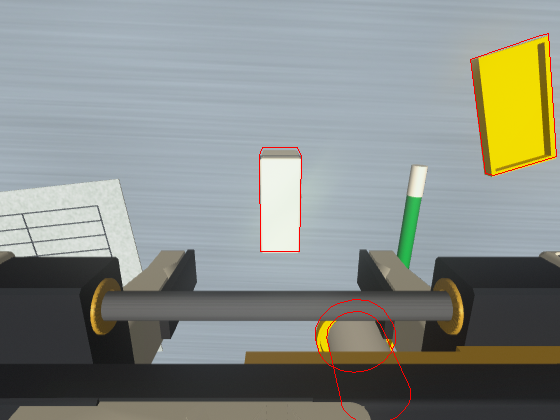

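The slide box at (280,200) fits its outline, so I grip it.

Emit:
{"fn": "step_arm", "kwargs": {
  "plan": [
    [0.009,0.008,0.08,0,87],
    [0.009,0.008,0.18,0,80],
    [0.009,0.008,0.3,0,75],
    [0.009,0.008,0.4,0,70],
    [0.009,0.008,0.48,0,65],
    [0.009,0.008,0.52,0,60],
    [0.009,0.008,0.535,0,60],
    [0.009,0.008,0.535,0,55],
    [0.009,0.008,0.535,0,48],
    [0.009,0.008,0.535,0,40],
    [0.009,0.008,0.535,0,26],
    [0.009,0.008,0.535,0,26]
  ],
  "newtons": 20
}}

```text
time_s: 24.4
tcp_pos: [0.5414, 0.3661, 0.0332]
eef_rot: [-179.9, -0.1, 2.2]
contact_force: [-0.1, 0.9, -0.9]
gripper_width: 0.0342
gripper_force: 7.1
```

Emit:
{"fn": "step_arm", "kwargs": {
  "plan": [
    [0,0,0,0,26],
    [0,0,0,0,26],
    [0,0,0,0,26],
    [0,0,0,0,26]
  ]
}}

```text
time_s: 24.73
tcp_pos: [0.5414, 0.3661, 0.0332]
eef_rot: [-179.9, -0.1, 2.2]
contact_force: [-0.9, -0.1, 5.7]
gripper_width: 0.0338
gripper_force: 20.0
```

Emit:
{"fn": "step_arm", "kwargs": {
  "plan": [
    [0,0,-0.02,0,26],
    [0,0,-0.06,0,26],
    [0,0,-0.12,0,26],
    [0,0,-0.2,0,26],
    [0,0,-0.28,0,26],
    [0,0,-0.34,0,26],
    [0,0,-0.38,0,26],
    [0,0,-0.4,0,26],
    [0,0,-0.4,0,26]
  ]
}}

```text
time_s: 25.48
tcp_pos: [0.5412, 0.366, 0.1334]
eef_rot: [-179.9, -0.1, 2.2]
contact_force: [-1.0, -0.0, -1.3]
gripper_width: 0.0337
gripper_force: 20.0
```

```bash
python3 go.py .6277 .1512 .133 20.2 .6277 .1512 .04 20.2
```

```text
t 25.5 [0.5412 0.366  0.1334] yaw 2.2 w 0.0337
shares [0.313 0.872 0.001] turn -0.3 dist mm 232
shares [0.    0.    0.372] turn -0.0 dist mm 93
```

Emit:
{"fn": "step_arm", "kwargs": {
  "plan": [
    [0.01,0.025,0,-0.01,26],
    [0.03,0.085,0,-0.03,26],
    [0.065,0.18,0,-0.06,26],
    [0.105,0.29,0,-0.1,26],
    [0.145,0.405,0,-0.14,26],
    [0.187,0.52,0,-0.18,26],
    [0.226,0.63,0,-0.22,26],
    [0.26,0.725,0,-0.25,26],
    [0.287,0.8,0,-0.275,26],
    [0.305,0.85,0,-0.29,26],
    [0.313,0.872,0,-0.3,26],
    [0.313,0.872,0,-0.3,26]
  ]
}}

```text
time_s: 26.48
tcp_pos: [0.6272, 0.1491, 0.1308]
eef_rot: [180.0, 0.1, 20.1]
contact_force: [-0.7, 0.1, -1.0]
gripper_width: 0.0339
gripper_force: 20.0
```

Emit:
{"fn": "step_arm", "kwargs": {
  "plan": [
    [0,0,0.03,0,26],
    [0,0,0.09,0,26],
    [0,0,0.16,0,26],
    [0,0,0.23,0,26],
    [0,0,0.28,0,26],
    [0,0,0.31,0,26],
    [0,0,0.32,0,26],
    [0,0,0.32,0,26],
    [0,0,0.32,0,26]
  ]
}}

```text
time_s: 27.23
tcp_pos: [0.6277, 0.1513, 0.0525]
eef_rot: [180.0, -0.0, 20.2]
contact_force: [0.4, -0.5, -0.8]
gripper_width: 0.0344
gripper_force: 20.0
```

```bash
python3 go.py .6277 .1512 .0372 20.2
```

```text
t 27.2 [0.6277 0.1513 0.0525] yaw 20.2 w 0.0344
shares [-0.     0.001  0.061] turn 0.0 dist mm 15
```

Emit:
{"fn": "step_arm", "kwargs": {
  "plan": [
    [0,0,0.015,0,26],
    [0,0,0.03,0,26],
    [0,0,0.045,0,26],
    [0,0,0.054,0,26],
    [0,0,0.058,0,26],
    [0,0,0.058,0,26]
  ]
}}

```text
time_s: 27.73
tcp_pos: [0.6274, 0.1507, 0.0374]
eef_rot: [180.0, 0.0, 20.2]
contact_force: [-0.5, 0.4, -0.5]
gripper_width: 0.0339
gripper_force: 20.0
```

Emit:
{"fn": "step_arm", "kwargs": {
  "plan": [
    [0,0,0.003,0,26],
    [0,0,0.005,0,26],
    [0,0,0.005,0,26]
  ]
}}

```text
time_s: 27.98
tcp_pos: [0.6276, 0.1508, 0.0371]
eef_rot: [180.0, -0.0, 20.2]
contact_force: [-2.6, -1.2, 4.4]
gripper_width: 0.0344
gripper_force: 20.0
```

Emit:
{"fn": "step_arm", "kwargs": {
  "plan": [
    [0,0,0,0,45],
    [0,0,0,0,60],
    [0,0,0,0,75],
    [0,0,0,0,75],
    [0,0,0,0,75],
    [0,0,0,0,75],
    [0,0,0,0,75],
    [0,0,-0.1,0,75],
    [0,0,-0.25,0,75],
    [0,0,-0.4,0,75],
    [0,0,-0.55,0,75],
    [0,0,-0.7,0,75]
  ]
}}

```text
time_s: 28.98
tcp_pos: [0.6271, 0.1506, 0.2132]
eef_rot: [180.0, 0.0, 20.2]
contact_force: [0.8, 0.6, 0.5]
gripper_width: 0.0747
gripper_force: 0.0
```

```bash
python3 go.py .57 .39 .24 30 .47 .52 .28 30
```

```text
t 29.0 [0.6271 0.1506 0.2132] yaw 20.2 w 0.0747
shares [ 0.116 -0.978 -0.107] turn -0.164 dist mm 248
shares [-0.086 -0.65  -0.16 ] turn -0.0 dist mm 169
```

Emit:
{"fn": "step_arm", "kwargs": {
  "plan": [
    [0.02,-0.15,-0.02,-0.03,75],
    [0.04,-0.3,-0.04,-0.06,75],
    [0.06,-0.45,-0.06,-0.09,75],
    [0.08,-0.6,-0.08,-0.12,75],
    [0.1,-0.75,-0.1,-0.15,75],
    [0.11,-0.9,-0.107,-0.164,75],
    [0.116,-0.978,-0.107,-0.164,75]
  ]
}}

```text
time_s: 29.57
tcp_pos: [0.5692, 0.394, 0.2384]
eef_rot: [-180.0, -0.1, 30.2]
contact_force: [-0.1, -0.5, 0.2]
gripper_width: 0.0751
gripper_force: 0.0
```

Emit:
{"fn": "step_arm", "kwargs": {
  "plan": [
    [-0.02,-0.13,-0.03,0,75],
    [-0.04,-0.26,-0.06,0,75],
    [-0.06,-0.4,-0.1,0,75],
    [-0.07,-0.53,-0.13,0,75],
    [-0.086,-0.65,-0.16,0,75],
    [-0.086,-0.65,-0.16,0,75],
    [-0.086,-0.65,-0.16,0,75]
  ]
}}

```text
time_s: 30.15
tcp_pos: [0.4692, 0.5216, 0.2781]
eef_rot: [-180.0, -0.0, 30.2]
contact_force: [0.5, 0.4, 0.1]
gripper_width: 0.0749
gripper_force: 0.0
```

```bash
python3 - <<'E'
from h import *
Q=dict(small_round_tray=(.482,-.1174,0,0),small_beaker=(.482,-.1174,.004,0),large_round_tray=(.371,.2717,0,0),large_beaker=(.371,.2717,.004,0),
square_tray=(.5431,-.364,0,7.4),square_bottle=(.5431,-.364,.004,7.4),oblong_tray=(.6277,.1512,0,20.2),slide_box=(.6277,.1512,.004,20.2),porcelain_dish=(.5693,.0008,0,0))
for c,b in(('top',(90,310,110,480)),('scene',(110,330,110,480))):
    m=eyes.camera_model(c);im=cv2.resize(eyes.capture(c)[:,:,::-1],None,fx=2,fy=2,interpolation=cv2.INTER_CUBIC)
    for n,(x,y,z,w) in Q.items():
        if 'tray' in n: continue
        h=cv2.convexHull(proj(place(M[n],[x,y,np.radians(w)])+[0,0,z],m).astype(np.float32))
        cv2.polylines(im,[np.round(h*2+.5).astype(int)],True,(0,0,255),1)
    cv2.imwrite(f'pics/{c}9.png',im[2*b[0]:2*b[1],2*b[2]:2*b[3]])
E
```

```text
(no output)
```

View pics/top9.png

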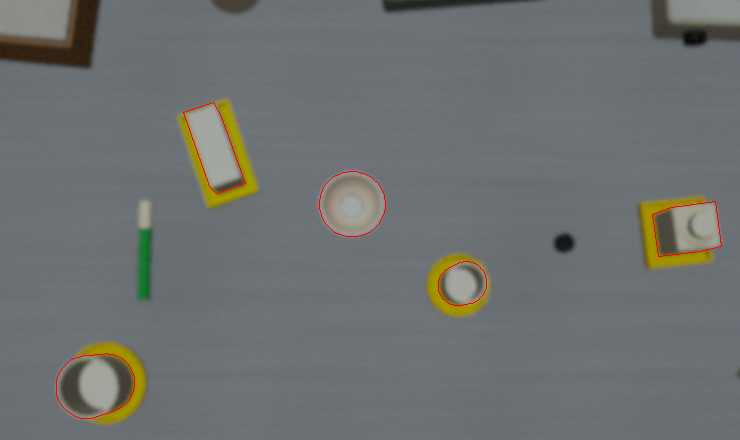

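View pics/scene9.png

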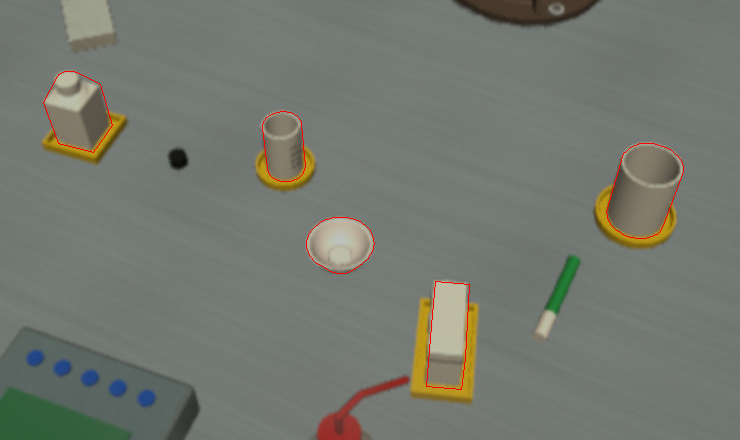

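Both views show all four containers upright inside their own trays, each matching its expected outline. The dish at (352,204) in the top crop has not moved, and the arm is clear.

```bash
python3 -c "
from plant import workorder
print(workorder.close_job())"
```

```text
the job is handed in; nothing more can be done
None
```

All four containers stand upright on the floor of their own trays, the porcelain dish is where it was, and I handed the job in at about 30 s of the 104 s allowed.

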